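# Release the pallet of brass bushes

### The job

Three grey pallets are locked to the bench of a gear store, each by a spring-loaded captive screw with a red T-knob. Release the one that carries the six brass bushes: pull its knob straight up against the spring until it is fully out and its thread can catch, then, holding it up, drive it clockwise (seen from above) a little under a quarter turn to its stop, and let go so that it stays up on its thread. Leave the knobs on the black gear's pallet and on the black rollers' pallet alone.

Things in the scene. Friction and masses are not known exactly. Their poses are not given: they have to be found in the camera images.
- brass_screw (a point): Grip point of the red T-knob on the pallet with six brass bushes, on the screw's upright axis, 79 mm above the bench when down. Its grip bar is 46 mm long (this point's x axis), 14 mm thick (y axis, pinch here), 38 mm high, top 18 mm above the point; 20 mm below the point is a red flange 40 mm across. The axes turn with the knob. All other goods on the pallets are under 53 mm high.
- brass_pull (a joint): How far that screw is pulled out, m: 0 down (start), 0.016 at its upper stop. A spring pulls it down, 4 N at 0, 9 N fully out. Below 0.0095 the thread blocks turning (forced, it gives up to 0.4 rad and springs back); from 0.010 up the thread can catch. Once turned its thread carries it: let go, it rests at 0.009 to 0.012. Let go unturned, it springs back to 0.
- brass_turn (a joint): Turn of the brass pallet's screw, rad: near 0 at the start, growing clockwise seen from above, to a hard stop at 1.4 (80 degrees). It turns easily once pulled out and stays where it is left.
- gear_screw (a point): The same point on the same-looking red T-knob of the pallet with one flat black gear 92 mm across: leave this knob alone.
- roller_screw (a point): The same point on the same-looking red T-knob of the pallet with three lying black rollers with pale ends, 30 mm across and 120 mm long: leave this knob alone.

How it is judged:
By the outcome, as a careful person would: the job done as asked, in the order asked, and still so for the second after the job is handed in, with the robot touching nothing.
It also fails if it takes over 38 s, if anything falls off the work surface, if the arm or the gripper's body presses on something with over 40 N, if the wrist force passes 120 N, or if a joint passes its speed limit or range.

### The arm

A 7-joint arm with a two-finger parallel gripper is mounted at the origin on the work surface. World frame = base frame: x ahead of the robot, y to its left, z up, the work surface at z = 0. Lengths are in m, angles in rad, forces in N, time in s.
With the tool pointing down it reaches from about 0.425 to 0.875 m from the base axis. Payload 4.7 kg.
Tool frame: the origin (TCP) lies midway between the tips of the shut fingers; the grasp point (between the pads) lies 19 mm behind it; y points along the fingers, z is the direction in which the jaws open and shut, and the axes are right-handed (so a half turn about y gives the same grasp; the last joint's range is limited). The gripper opens to 85 mm and grips with 20 to 120 N. Pads are 22 mm wide; open, the fingers measure 114 mm over their backs; the gripper's body (76 mm by 85 mm) begins 54 mm behind the grasp point. The pads swing forward as they close: fully open they stand 13 mm farther back than shut.
Start: joints at [-1.207, 0.321, -0.07, 1.45, 0.023, 1.371, -0.057], TCP at [0.223, 0.611, 0.231] pointing down, gripper open.
Joint ranges: [-2.86, 2.86], [-0.3, 2.09], [-1.38, 1.24], [0.06, 2.45], [-1.56, 4.7], [0.09, 2.05], [-2.69, 2.69]. Speed limits (rad/s): [2.57, 2.57, 3.14, 3.14, 3.14, 3.14, 3.14].

### API

Orientations are given as a rotation vector (axis times angle).
In Python, from plant import get_obs, camera, close_job gives the robot as it stands.
- The arm moves only by the tool apply_moves, never from a script. Its argument "moves" is a list of rows, each an object with "delta_pos": the shift along the tool's x, y, z in units of 400 mm (1.0 is 400 mm), a list of three; "delta_rot": the turn, a rotation vector about the tool's x, y, z in units of 90 degrees (1.0 is 90 degrees), a list of three. A call has 1 to 12 rows; each row is the pose to reach, as a shift and turn from the pose commanded when the call began, along the tool's axes at that moment; what a row does not reach only later rows make up. A row lasts 1/12 s, in which the tool goes at most 41.7 mm and 7.16 degrees, less where a joint would pass 70% of its speed; a pose out of reach is approached as far as the arm can. A call with a number of a shift or a turn outside -1 to 1 is refused whole. A call with a gripper value outside its range is refused whole. "fingers" is the closure, from -1 (fully open) to 1 (shut), so that 0 is half open, set as the call begins (left out, the last holds). The fingers move at their own pace and stop on an object; "squeeze" is the grip in N (left out, the last holds). Time passes only in rows, so rows that repeat a pose let the fingers close. It gives the time, the measured TCP pose, the force and the opening at its end, in the units of the state.
- get_obs(): the state, without advancing time (a new reading comes with each control period).
- camera(name): name is "scene" or "top" or "wrist"; returns a dict with "frame" (400x640x3 uint8, blue, green, red), "z_map" (400x640 float32, m along the optical axis (not along the pixel's ray), 0 where there is no reading), "mtx" (3x3 intrinsics, pixels), "k1" (the pictures are not rectified: a ray, as slopes to the right and down, at radius r is drawn at 1 + k1 r^2 times it, then the intrinsics apply), "extrinsics" (4x4, takes a point from camera to world coordinates); the wrist camera has in their place "T_tool_cam" (4x4, takes a point from camera to tool coordinates, whose origin is the TCP and whose axes are the tool frame's). Camera axes: x right, y down, z forward; pixel columns grow to the right and rows downward; lengths in m; the calibration is good to about 2 mm. A picture is of the moment at which its call begins: read the wrist's pose just before it.
- close_job(): hands the job in, once; it reports no verdict.
The state is a dict: "t": time; "joint_positions": joint angles; "qvel": joint speeds; "joint_efforts": joint torques, N m; "tool_pos": TCP position; "tool_rot": TCP orientation; "wrist_force": force on the tool from outside, world axes, zero at the start; "wrist_torque": the same for the moment, N m; "gripper_width": finger opening in m.
Only numpy, scipy, OpenCV 4.12 (cv2) and the standard library are available. Lean on these libraries where they do the work, as an engineer would, in place of code of your own. Each camera call takes 0.05 s, during which the arm holds its last target. There are 200 camera calls.

## Working session

There is one attempt and no reset: what is moved stays moved. The work goes in short steps, Python scripts to look and compute and a tool call to move; the robot and the scene stay as the last step left them, time stands still between calls to the robot, and variables do not carry over. Pictures are saved under pics/ and viewed, about 8 in all and at most 12, crops included, and the job is handed in when it is done.

Besides the shell and the picture viewer there is one more tool, called after "Call:" by a JSON object that holds its "fn" and its "kwargs", one argument or row to a line. apply_moves: Moves the arm, as the interface text tells. Shifts and turns lie within -1 to 1; 1 stands for 400 mm of shift or 90 degrees of turn. Its arguments: {"type":"object","properties":{"moves":{"type":"array"},"fingers":{"type":"number"},"squeeze":{"type":"number"}},"required":["moves"]}

```bash
mkdir -p pics; ls; cat > h.py <<'E'
import numpy as np, cv2
from plant import get_obs, camera, close_job
from scipy.spatial.transform import Rotation as R
def T_tool(o):
    T=np.eye(4);T[:3,:3]=R.from_rotvec(o['tool_rot']).as_matrix();T[:3,3]=o['tool_pos'];return T
def ext(c,o):
    return c['extrinsics'] if 'extrinsics' in c else T_tool(o)@c['T_tool_cam']
def rays(c,uv):
    uv=np.asarray(uv,float).reshape(-1,1,2)
    d=np.array([c['k1'],0,0,0,0],float)
    return cv2.undistortPoints(uv,np.asarray(c['mtx'],float),d).reshape(-1,2)
def onplane(c,o,uv,z):
    E=np.asarray(ext(c,o));s=rays(c,uv);d=np.c_[s,np.ones(len(s))]@E[:3,:3].T
    k=(z-E[2,3])/d[:,2];return E[:3,3]+k[:,None]*d
def bydepth(c,o,uv):
    E=np.asarray(ext(c,o));s=rays(c,uv);uv=np.asarray(uv).round().astype(int)
    z=c['z_map'][uv[:,1],uv[:,0]];p=np.c_[s,np.ones(len(s))]*z[:,None]
    return (p@E[:3,:3].T+E[:3,3]),z
def red(f):
    h=cv2.cvtColor(f,cv2.COLOR_BGR2HSV)
    return (((h[...,0]<8)|(h[...,0]>172))&(h[...,1]>130)&(h[...,2]>60)).astype(np.uint8)
E
python3 - <<'E'
from h import *
o=get_obs();print({k:np.round(v,3) for k,v in o.items()})
for n in('top','wrist'):
    c=camera(n);cv2.imwrite(f'pics/{n}0.png',c['frame'])
    print(n,c['mtx'].tolist() if hasattr(c['mtx'],'tolist') else c['mtx'],c['k1'],np.round(ext(c,o),3).tolist())
    k,l,s,ce=cv2.connectedComponentsWithStats(red(c['frame']))
    for i in range(1,k):
        if s[i,4]<40: continue
        v,u=np.nonzero(l==i);P,z=bydepth(c,o,np.c_[u,v]);P=P[z>0]
        print(s[i],ce[i].round(1),P.mean(0).round(3),P[:,2].max().round(3))
        Q=P[P[:,2]>.085]
        if len(Q)>5:
            _,_,vt=np.linalg.svd(Q[:,:2]-Q[:,:2].mean(0));print('  top',len(Q),Q.mean(0).round(4),'axis deg',np.degrees(np.arctan2(vt[0,1],vt[0,0])).round(1),np.ptp((Q[:,:2]-Q[:,:2].mean(0))@vt.T,axis=0).round(3))
E
```

```text
pics
{'t': np.float64(0.0), 'joint_positions': array([-1.207,  0.322, -0.07 ,  1.452,  0.023,  1.371, -0.057]), 'qvel': array([ 0.   , -0.002, -0.001,  0.001, -0.001, -0.001,  0.   ]), 'joint_efforts': array([ 1.0000e-03, -4.9358e+01, -3.8200e-01, -3.1433e+01,  1.3000e-02,
        1.1000e-02,  0.0000e+00]), 'tool_pos': array([0.223, 0.61 , 0.23 ]), 'tool_rot': array([-1.555,  0.275, -0.274]), 'wrist_force': array([ 0.096,  0.451, -0.81 ]), 'wrist_torque': array([-0.018, -0.022, -0.01 ]), 'gripper_width': np.float64(0.086)}
top [[363.4871590691555, 0.0, 315.31762497614454], [0.0, 363.4871590691555, 199.04825558885736], [0.0, 0.0, 1.0]] 0.02232857262516186 [[0.006, -0.998, 0.066, 0.465], [-0.999, -0.008, -0.031, -0.004], [0.031, -0.066, -0.997, 0.759], [0.0, 0.0, 0.0, 1.0]]
[575 130  17  16 210] [582.7 137.3] [ 0.625 -0.512  0.112] 0.132
  top 173 [ 0.6198 -0.4968  0.1288] axis deg -146.8 [0.025 0.025]
[283 173  18  24 257] [292.6 184.7] [0.536 0.018 0.08 ] 0.099
  top 138 [0.5378 0.0176 0.096 ] axis deg 160.4 [0.044 0.016]
[148 198  12  24 160] [153.4 207.9] [0.49  0.267 0.095] 0.1
  top 160 [0.4905 0.2667 0.0953] axis deg 175.0 [0.042 0.015]
[159 202  11  19 130] [164.4 211.3] [0.486 0.26  0.06 ] 0.069
[427 209   7  23 122] [429.6 218. ] [ 0.476 -0.235  0.095] 0.099
  top 122 [ 0.4755 -0.2346  0.0955] axis deg 172.2 [0.042 0.013]
[415 211   8  18 100] [419.2 219.9] [ 0.472 -0.227  0.059] 0.066
[432 318  37  48 659] [449.6 342.1] [ 0.23  -0.296  0.021] 0.027
wrist [[309.36447033051655, 0.0, 319.7011499618623], [0.0, 309.36447033051655, 204.42637214496617], [0.0, 0.0, 1.0]] 0.020786348856815587 [[0.343, 0.888, 0.307, 0.144], [0.939, -0.323, -0.114, 0.638], [-0.002, 0.327, -0.945, 0.373], [0.0, 0.0, 0.0, 1.0]]
[  453     0   187   369 39111] [548.4 189.1] [ 0.789  1.326 -0.746] 0.303
  top 29 [0.2359 0.6797 0.2944] axis deg 66.3 [0.009 0.001]
[605 143  35  18 322] [627.6 152. ] [ 0.693  1.591 -0.741] -0.358
```

View pics/top0.png

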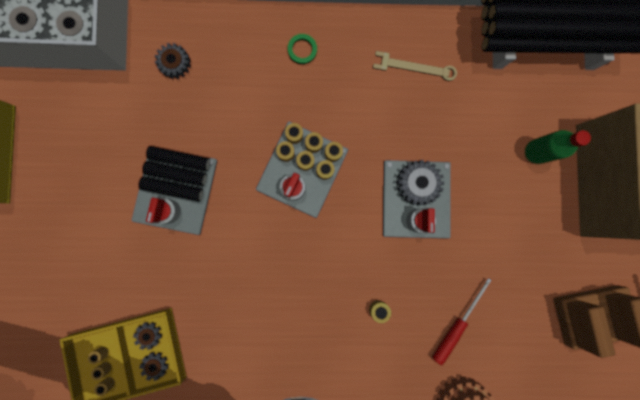

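```bash
python3 - <<'E'
from h import *
c=camera('scene');cv2.imwrite('pics/scene0.png',c['frame'])
E
```

```text
(no output)
```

View pics/scene0.png

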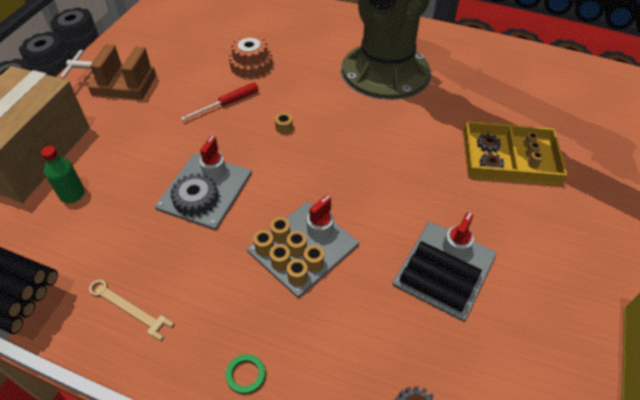

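The brass bushes are on the middle pallet, with its knob at about (292,185) in the top view. The gear pallet is on the right in that view, and the rollers are on the left. I'll go above the middle knob next and take a closer look.

```bash
cat >> h.py <<'E'
def delta(target,yaw_z,o=None):
    "delta to tool pointing straight down, jaw axis z at yaw (deg), options mod 180"
    o=o or get_obs();T=T_tool(o)
    dp=T[:3,:3].T@(np.asarray(target)-T[:3,3])/0.4
    for y in(yaw_z,yaw_z+180):
        z=np.array([np.cos(np.radians(y)),np.sin(np.radians(y)),0]);yy=np.array([0,0,-1.]);x=np.cross(yy,z)
        M=np.c_[x,yy,z];dr=R.from_matrix(T[:3,:3].T@M).as_rotvec()/(np.pi/2)
        print('yaw',y,'dpos',dp.round(4),'drot',dr.round(4))
E
python3 - <<'E'
from h import *
o=get_obs();T=T_tool(o);print(T.round(3));print('zyaw',np.degrees(np.arctan2(T[1,2],T[0,2])))
delta([.538,.018,.215],70,o)
E
```

```text
[[ 0.939 -0.     0.343  0.223]
 [-0.343 -0.001  0.939  0.61 ]
 [ 0.    -1.    -0.001  0.23 ]
 [ 0.     0.     0.     1.   ]]
zyaw 69.96117226648789
yaw 70 dpos [ 1.248   0.0405 -1.1208] drot [ 0.0009 -0.0004  0.0001]
yaw 250 dpos [ 1.248   0.0405 -1.1208] drot [-1.0000e-04  1.9996e+00  1.4000e-03]
```

Call:
{"fn": "apply_moves", "kwargs": {
  "moves": [
    {"delta_pos": [0.09,0,-0.08],"delta_rot": [0,0,0]},
    {"delta_pos": [0.18,0,-0.16],"delta_rot": [0,0,0]},
    {"delta_pos": [0.26,0,-0.24],"delta_rot": [0,0,0]},
    {"delta_pos": [0.34,0,-0.31],"delta_rot": [0,0,0]},
    {"delta_pos": [0.42,0,-0.38],"delta_rot": [0,0,0]},
    {"delta_pos": [0.5,0,-0.45],"delta_rot": [0,0,0]},
    {"delta_pos": [0.57,0,-0.51],"delta_rot": [0,0,0]},
    {"delta_pos": [0.64,0,-0.57],"delta_rot": [0,0,0]},
    {"delta_pos": [0.71,0,-0.64],"delta_rot": [0,0,0]},
    {"delta_pos": [0.78,0,-0.7],"delta_rot": [0,0,0]},
    {"delta_pos": [0.8,0,-0.72],"delta_rot": [0,0,0]},
    {"delta_pos": [0.8,0,-0.72],"delta_rot": [0,0,0]}
  ],
  "fingers": -1
}}

```text
t: 1.15
tool_pos: [0.4269, 0.2255, 0.2314]
tool_rot: [-1.553, 0.28, -0.282]
wrist_force: [0.0, 0.5, -0.1]
gripper_width: 0.0855
```

```bash
python3 - <<'E'
from h import *
o=get_obs();print(o['t'],o['joint_positions'].round(2));delta([.538,.018,.215],70,o)
E
```

```text
1.15 [-0.79 -0.04  0.24  1.86  0.01  1.32  0.66]
yaw 70 dpos [ 0.4419  0.0417 -0.3883] drot [ 0.0003 -0.0059  0.0006]
yaw 250 dpos [ 0.4419  0.0417 -0.3883] drot [-1.0000e-03  1.9941e+00  5.0000e-04]
```

Call:
{"fn": "apply_moves", "kwargs": {
  "moves": [
    {"delta_pos": [0.08,0.01,-0.07],"delta_rot": [0,0,0]},
    {"delta_pos": [0.16,0.02,-0.14],"delta_rot": [0,0,0]},
    {"delta_pos": [0.24,0.03,-0.21],"delta_rot": [0,0,0]},
    {"delta_pos": [0.32,0.04,-0.28],"delta_rot": [0,0,0]},
    {"delta_pos": [0.38,0.04,-0.34],"delta_rot": [0,0,0]},
    {"delta_pos": [0.42,0.04,-0.37],"delta_rot": [0,0,0]},
    {"delta_pos": [0.44,0.04,-0.39],"delta_rot": [0,0,0]},
    {"delta_pos": [0.44,0.04,-0.39],"delta_rot": [0,0,0]},
    {"delta_pos": [0.44,0.04,-0.39],"delta_rot": [0,0,0]}
  ]
}}

```text
t: 1.9
tool_pos: [0.5362, 0.0254, 0.215]
tool_rot: [-1.553, 0.274, -0.273]
wrist_force: [0.3, 1.0, 0.7]
gripper_width: 0.0854
```

```bash
python3 - <<'E'
from h import *
o=get_obs();c=camera('wrist');cv2.imwrite('pics/w1.png',c['frame']);print(o['tool_pos'].round(4),o['joint_positions'].round(2))
k,l,s,ce=cv2.connectedComponentsWithStats(red(c['frame']))
for i in range(1,k):
    if s[i,4]<100: continue
    v,u=np.nonzero(l==i);P,z=bydepth(c,o,np.c_[u,v]);P=P[z>0]
    print(s[i],ce[i].round(1),P.mean(0).round(3))
    Q=P[(P[:,2]>.091)&(P[:,2]<.11)]
    if len(Q)>20:
        m=Q.mean(0);(cx,cy),wh,a=cv2.minAreaRect((Q[:,:2]*1000).astype(np.float32));print(' rect',cx,cy,wh,a)
        _,_,vt=np.linalg.svd(Q[:,:2]-m[:2]);print('  top',len(Q),m.round(4),np.percentile(Q[:,2],[5,50,95]).round(4),'axis',np.degrees(np.arctan2(vt[0,1],vt[0,0])).round(1),np.ptp((Q[:,:2]-m[:2])@vt.T,axis=0).round(3))
E
```

```text
[0.5362 0.0254 0.215 ] [-0.55  0.09  0.48  1.77 -0.04  1.29  1.17]
[ 542    0   80   68 3987] [582.2  35.3] [0.486 0.261 0.081]
 rect 487.1641540527344 266.1044006347656 (16.15906524658203, 43.559112548828125) 79.67037200927734
  top 1447 [0.4879 0.2642 0.0964] [0.092  0.097  0.0986] axis -8.5 [0.044 0.017]
[ 294  166   39   57 1336] [312.6 191.6] [0.533 0.018 0.08 ]
 rect 534.835205078125 17.121517181396484 (13.95490837097168, 45.54249954223633) 65.47504425048828
  top 680 [0.5345 0.0174 0.0972] [0.095  0.0974 0.0986] axis -24.0 [0.046 0.014]
[   0  194   77   58 2832] [ 40.5 219.6] [ 0.471 -0.235  0.08 ]
 rect 471.1477966308594 -239.7238006591797 (15.840198516845703, 45.31687545776367) 88.85629272460938
  top 918 [ 0.4721 -0.2374  0.0961] [0.0919 0.0968 0.0984] axis -3.0 [0.045 0.016]
```

View pics/w1.png

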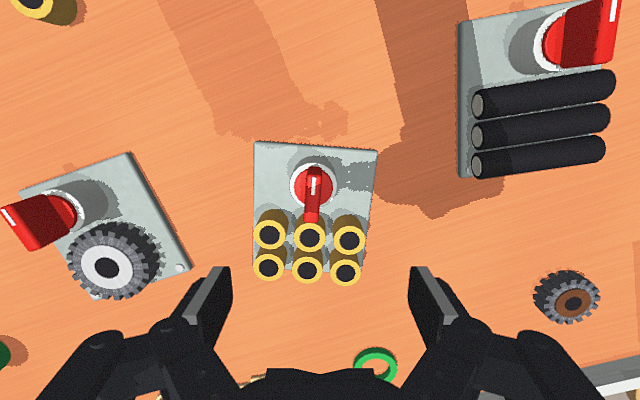

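```bash
python3 - <<'E'
from h import *
o=get_obs();print(o['tool_pos']);delta([.535,.0173,.065],65.8,o)
E
```

```text
[0.53594189 0.02616935 0.21499732]
yaw 65.8 dpos [ 0.0058  0.375  -0.0219] drot [-0.0004  0.0481 -0.0009]
yaw 245.8 dpos [ 0.0058  0.375  -0.0219] drot [-1.4000e-03 -1.9519e+00  7.0000e-04]
```

Call:
{"fn": "apply_moves", "kwargs": {
  "moves": [
    {"delta_pos": [0.006,0.06,-0.022],"delta_rot": [0,0.048,0]},
    {"delta_pos": [0.006,0.13,-0.022],"delta_rot": [0,0.048,0]},
    {"delta_pos": [0.006,0.19,-0.022],"delta_rot": [0,0.048,0]},
    {"delta_pos": [0.006,0.23,-0.022],"delta_rot": [0,0.048,0]},
    {"delta_pos": [0.006,0.26,-0.022],"delta_rot": [0,0.048,0]},
    {"delta_pos": [0.006,0.29,-0.022],"delta_rot": [0,0.048,0]},
    {"delta_pos": [0.006,0.32,-0.022],"delta_rot": [0,0.048,0]},
    {"delta_pos": [0.006,0.34,-0.022],"delta_rot": [0,0.048,0]},
    {"delta_pos": [0.006,0.36,-0.022],"delta_rot": [0,0.048,0]},
    {"delta_pos": [0.006,0.37,-0.022],"delta_rot": [0,0.048,0]},
    {"delta_pos": [0.006,0.375,-0.022],"delta_rot": [0,0.048,0]},
    {"delta_pos": [0.006,0.375,-0.022],"delta_rot": [0,0.048,0]}
  ],
  "fingers": -1
}}

```text
t: 2.95
tool_pos: [0.5359, 0.0144, 0.0652]
tool_rot: [-1.545, 0.334, -0.334]
wrist_force: [-0.0, 0.9, 0.3]
gripper_width: 0.0854
```

```bash
python3 - <<'E'
from h import *
o=get_obs();delta([.535,.0173,.065],65.8,o)
c=camera('wrist');cv2.imwrite('pics/w2.png',c['frame'])
v,u=np.nonzero(red(c['frame']));P,z=bydepth(c,o,np.c_[u,v]);Q=P[(z>0)&(P[:,2]>.091)&(P[:,2]<.105)&(abs(P[:,0]-.535)<.05)&(abs(P[:,1]-.017)<.05)]
print(len(Q),cv2.minAreaRect((Q[:,:2]*1000).astype(np.float32)),Q.mean(0))
E
```

```text
yaw 65.8 dpos [-0.005   0.0005  0.0057] drot [ 0.     -0.0019 -0.    ]
yaw 245.8 dpos [-0.005   0.0005  0.0057] drot [0.0000e+00 1.9981e+00 1.0000e-04]
2724 ((537.4950561523438, 20.69647979736328), (92.50505828857422, 46.5435791015625), 52.88335037231445) [0.53280713 0.0181304  0.09697652]
```

View pics/w2.png

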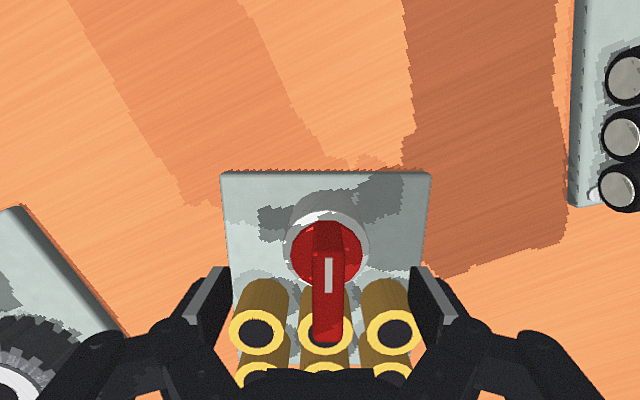

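Call:
{"fn": "apply_moves", "kwargs": {
  "moves": [
    {"delta_pos": [-0.005,0.003,0.006],"delta_rot": [0,-0.002,0]},
    {"delta_pos": [-0.005,0.003,0.006],"delta_rot": [0,-0.002,0]},
    {"delta_pos": [-0.005,0.003,0.006],"delta_rot": [0,-0.002,0]}
  ]
}}

```text
t: 3.25
tool_pos: [0.5352, 0.0179, 0.0645]
tool_rot: [-1.545, 0.33, -0.331]
wrist_force: [-0.7, -0.5, -0.1]
gripper_width: 0.0853
```

Call:
{"fn": "apply_moves", "kwargs": {
  "moves": [
    {"delta_pos": [0,0,0],"delta_rot": [0,0,0]},
    {"delta_pos": [0,0,0],"delta_rot": [0,0,0]},
    {"delta_pos": [0,0,0],"delta_rot": [0,0,0]},
    {"delta_pos": [0,0,0],"delta_rot": [0,0,0]},
    {"delta_pos": [0,0,0],"delta_rot": [0,0,0]},
    {"delta_pos": [0,0,0],"delta_rot": [0,0,0]},
    {"delta_pos": [0,0,0],"delta_rot": [0,0,0]},
    {"delta_pos": [0,0,0],"delta_rot": [0,0,0]},
    {"delta_pos": [0,0,0],"delta_rot": [0,0,0]},
    {"delta_pos": [0,0,0],"delta_rot": [0,0,0]}
  ],
  "fingers": 1,
  "squeeze": 60
}}

```text
t: 4.08
tool_pos: [0.5354, 0.0182, 0.0644]
tool_rot: [-1.544, 0.33, -0.331]
wrist_force: [0.1, 2.7, 1.2]
gripper_width: 0.0132
```

```bash
python3 - <<'E'
from h import *
o=get_obs();print({k:np.round(o[k],4) for k in('t','tool_pos','wrist_force','wrist_torque','gripper_width','joint_positions')});delta([.535,.0173,.065],65.8,o)
E
```

```text
{'t': np.float64(4.0833), 'tool_pos': array([0.5354, 0.0182, 0.0644]), 'wrist_force': array([0.1465, 2.7078, 1.205 ]), 'wrist_torque': array([ 0.6068, -0.0906, -0.083 ]), 'gripper_width': np.float64(0.0132), 'joint_positions': array([-0.5115,  0.2416,  0.4797,  1.9382, -0.1334,  0.9915,  1.1787])}
yaw 65.8 dpos [ 0.0001 -0.0015 -0.0024] drot [-0.0007  0.0005  0.0002]
yaw 245.8 dpos [ 0.0001 -0.0015 -0.0024] drot [ 3.0000e-04 -1.9995e+00  1.1000e-03]
```

Call:
{"fn": "apply_moves", "kwargs": {
  "moves": [
    {"delta_pos": [0,-0.006,0],"delta_rot": [0,0,0]},
    {"delta_pos": [0,-0.012,0],"delta_rot": [0,0,0]},
    {"delta_pos": [0,-0.018,0],"delta_rot": [0,0,0]},
    {"delta_pos": [0,-0.024,0],"delta_rot": [0,0,0]},
    {"delta_pos": [0,-0.03,0],"delta_rot": [0,0,0]},
    {"delta_pos": [0,-0.034,0],"delta_rot": [0,0,0]},
    {"delta_pos": [0,-0.036,0],"delta_rot": [0,0,0]},
    {"delta_pos": [0,-0.036,0],"delta_rot": [0,0,0]}
  ]
}}

```text
t: 4.75
tool_pos: [0.5353, 0.0181, 0.0778]
tool_rot: [-1.545, 0.33, -0.331]
wrist_force: [5.1, 2.9, -8.6]
gripper_width: 0.0131
```

```bash
python3 - <<'E'
from h import *
o=get_obs();c=camera('wrist');cv2.imwrite('pics/w3.png',c['frame']);print({k:np.round(o[k],4) for k in('t','tool_pos','wrist_force','wrist_torque','gripper_width')})
E
```

```text
{'t': np.float64(4.75), 'tool_pos': array([0.5353, 0.0181, 0.0778]), 'wrist_force': array([ 5.1343,  2.8812, -8.615 ]), 'wrist_torque': array([ 0.7359, -1.0827, -0.0911]), 'gripper_width': np.float64(0.0131)}
```

View pics/w3.png

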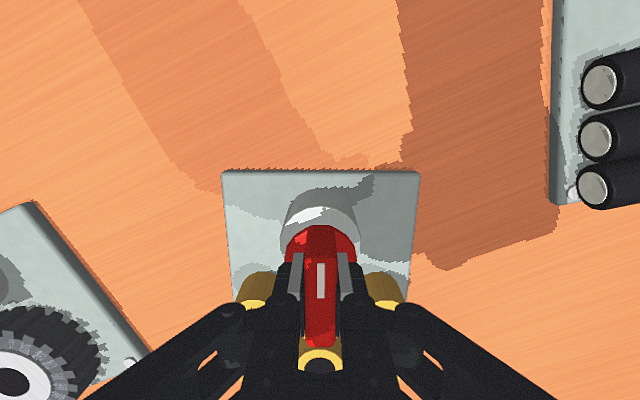

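The knob is gripped centrally, with the bar at about (320,290) between the pads. It has come up 13.4 mm, and the spring force fits that. I'll pull it the rest of the way to the upper stop.

Call:
{"fn": "apply_moves", "kwargs": {
  "moves": [
    {"delta_pos": [0,-0.003,0],"delta_rot": [0,0,0]},
    {"delta_pos": [0,-0.006,0],"delta_rot": [0,0,0]},
    {"delta_pos": [0,-0.008,0],"delta_rot": [0,0,0]},
    {"delta_pos": [0,-0.008,0],"delta_rot": [0,0,0]},
    {"delta_pos": [0,-0.008,0],"delta_rot": [0,0,0]}
  ]
}}

```text
t: 5.22
tool_pos: [0.5352, 0.0182, 0.0805]
tool_rot: [-1.545, 0.33, -0.331]
wrist_force: [5.0, 4.2, -9.4]
gripper_width: 0.0131
```

Call:
{"fn": "apply_moves", "kwargs": {
  "moves": [
    {"delta_pos": [0,0,0],"delta_rot": [0,0.03,0]},
    {"delta_pos": [0,0,0],"delta_rot": [0,0.08,0]},
    {"delta_pos": [0,0,0],"delta_rot": [0,0.14,0]},
    {"delta_pos": [0,0,0],"delta_rot": [0,0.2,0]},
    {"delta_pos": [0,0,0],"delta_rot": [0,0.26,0]},
    {"delta_pos": [0,0,0],"delta_rot": [0,0.32,0]},
    {"delta_pos": [0,0,0],"delta_rot": [0,0.38,0]},
    {"delta_pos": [0,0,0],"delta_rot": [0,0.44,0]},
    {"delta_pos": [0,0,0],"delta_rot": [0,0.48,0]},
    {"delta_pos": [0,0,0],"delta_rot": [0,0.5,0]},
    {"delta_pos": [0,0,0],"delta_rot": [0,0.5,0]}
  ]
}}

```text
t: 6.13
tool_pos: [0.5349, 0.018, 0.0805]
tool_rot: [-1.359, 0.938, -0.938]
wrist_force: [5.4, 3.5, -9.6]
gripper_width: 0.0134
```

```bash
python3 - <<'E'
from h import *
o=get_obs();print({k:np.round(o[k],4) for k in('t','tool_pos','wrist_force','wrist_torque','gripper_width','joint_positions')});T=T_tool(o);print('zyaw',np.degrees(np.arctan2(T[1,2],T[0,2])))
E
```

```text
{'t': np.float64(6.1333), 'tool_pos': array([0.5349, 0.018 , 0.0805]), 'wrist_force': array([ 5.3817,  3.5085, -9.5811]), 'wrist_torque': array([ 0.6592, -1.0729, -0.0535]), 'gripper_width': np.float64(0.0134), 'joint_positions': array([-0.6052,  0.2288,  0.5833,  1.9286, -0.1464,  1.0256,  0.4048])}
zyaw 20.766812333742774
```

Call:
{"fn": "apply_moves", "kwargs": {
  "moves": [
    {"delta_pos": [0,0,0],"delta_rot": [0,0.04,0]},
    {"delta_pos": [0,0,0],"delta_rot": [0,0.1,0]},
    {"delta_pos": [0,0,0],"delta_rot": [0,0.16,0]},
    {"delta_pos": [0,0,0],"delta_rot": [0,0.22,0]},
    {"delta_pos": [0,0,0],"delta_rot": [0,0.28,0]},
    {"delta_pos": [0,0,0],"delta_rot": [0,0.33,0]},
    {"delta_pos": [0,0,0],"delta_rot": [0,0.36,0]},
    {"delta_pos": [0,0,0],"delta_rot": [0,0.38,0]},
    {"delta_pos": [0,0,0],"delta_rot": [0,0.38,0]}
  ]
}}

```text
t: 6.88
tool_pos: [0.5347, 0.0181, 0.0805]
tool_rot: [-1.089, 1.38, -1.38]
wrist_force: [4.9, 2.3, -9.0]
gripper_width: 0.013
```

```bash
python3 - <<'E'
from h import *
o=get_obs();print({k:np.round(o[k],4) for k in('t','tool_pos','wrist_force','wrist_torque','gripper_width')});T=T_tool(o);print('zyaw',np.degrees(np.arctan2(T[1,2],T[0,2])))
E
```

```text
{'t': np.float64(6.8833), 'tool_pos': array([0.5347, 0.0181, 0.0805]), 'wrist_force': array([ 4.9321,  2.3004, -9.0096]), 'wrist_torque': array([ 0.7373, -0.94  , -0.016 ]), 'gripper_width': np.float64(0.013)}
zyaw -13.425570279946776
```

Now I'll press gently into the stop, a few degrees past the nominal angle.

Call:
{"fn": "apply_moves", "kwargs": {
  "moves": [
    {"delta_pos": [0,0,0],"delta_rot": [0,0.012,0]},
    {"delta_pos": [0,0,0],"delta_rot": [0,0.024,0]},
    {"delta_pos": [0,0,0],"delta_rot": [0,0.036,0]},
    {"delta_pos": [0,0,0],"delta_rot": [0,0.036,0]},
    {"delta_pos": [0,0,0],"delta_rot": [0,0.036,0]}
  ]
}}

```text
t: 7.3
tool_pos: [0.5346, 0.0181, 0.0805]
tool_rot: [-1.06, 1.418, -1.418]
wrist_force: [5.0, 3.3, -9.6]
gripper_width: 0.013
```

```bash
python3 - <<'E'
from h import *
o=get_obs();print({k:np.round(o[k],4) for k in('t','tool_pos','wrist_force','wrist_torque','gripper_width')});T=T_tool(o);print('zyaw',np.degrees(np.arctan2(T[1,2],T[0,2])))
E
```

```text
{'t': np.float64(7.3), 'tool_pos': array([0.5346, 0.0181, 0.0805]), 'wrist_force': array([ 4.9994,  3.318 , -9.574 ]), 'wrist_torque': array([ 0.7393, -0.9271,  0.5959]), 'gripper_width': np.float64(0.013)}
zyaw -16.473270799168795
```

The vertical-axis torque rose to 0.6 N m, so the knob is against its stop. I'll let go.

Call:
{"fn": "apply_moves", "kwargs": {
  "moves": [
    {"delta_pos": [0,0,0],"delta_rot": [0,0,0]},
    {"delta_pos": [0,0,0],"delta_rot": [0,0,0]},
    {"delta_pos": [0,0,0],"delta_rot": [0,0,0]},
    {"delta_pos": [0,0,0],"delta_rot": [0,0,0]},
    {"delta_pos": [0,0,0],"delta_rot": [0,0,0]},
    {"delta_pos": [0,0,0],"delta_rot": [0,0,0]},
    {"delta_pos": [0,0,0],"delta_rot": [0,0,0]},
    {"delta_pos": [0,0,0],"delta_rot": [0,0,0]}
  ],
  "fingers": -1
}}

```text
t: 7.97
tool_pos: [0.535, 0.0174, 0.0818]
tool_rot: [-1.057, 1.42, -1.42]
wrist_force: [0.4, -0.0, 0.4]
gripper_width: 0.0856
```

Call:
{"fn": "apply_moves", "kwargs": {
  "moves": [
    {"delta_pos": [0,-0.03,0],"delta_rot": [0,0,0]},
    {"delta_pos": [0,-0.08,0],"delta_rot": [0,0,0]},
    {"delta_pos": [0,-0.14,0],"delta_rot": [0,0,0]},
    {"delta_pos": [0,-0.2,0],"delta_rot": [0,0,0]},
    {"delta_pos": [0,-0.26,0],"delta_rot": [0,0,0]},
    {"delta_pos": [0,-0.32,0],"delta_rot": [0,0,0]},
    {"delta_pos": [0,-0.35,0],"delta_rot": [0,0,0]},
    {"delta_pos": [0,-0.35,0],"delta_rot": [0,0,0]},
    {"delta_pos": [0,-0.35,0],"delta_rot": [0,0,0]}
  ]
}}

```text
t: 8.72
tool_pos: [0.5351, 0.0175, 0.222]
tool_rot: [-1.057, 1.419, -1.419]
wrist_force: [-0.4, -0.3, -0.8]
gripper_width: 0.0855
```

```bash
python3 - <<'E'
from h import *
for n in('wrist','scene'):
    o=get_obs();c=camera(n);cv2.imwrite(f'pics/{n}9.png',c['frame']);print(n,o['t'],o['tool_pos'].round(3))
    v,u=np.nonzero(red(c['frame']));P,z=bydepth(c,o,np.c_[u,v])
    for nm,cx,cy in(('brass',.535,.017),('roller',.487,.266),('gear',.471,-.24)):
        q=P[(z>0)&(np.hypot(P[:,0]-cx,P[:,1]-cy)<.035)]
        if len(q)<20: continue
        zt=np.percentile(q[:,2],97);t=q[q[:,2]>zt-.005]
        print(nm,'top z',zt.round(4),len(t),[np.round(x,1) for x in cv2.minAreaRect((t[:,:2]*1000).astype(np.float32))])
E
```

```text
wrist 8.7167 [0.535 0.018 0.222]
brass top z 0.1097 690 [array([525.3,  20.7]), array([44.7, 34.3]), np.float64(75.2)]
gear top z 0.0604 63 [array([ 472.7, -223.4]), array([ 5.6, 25.1]), np.float64(84.7)]
scene 8.7667 [0.534 0.018 0.221]
brass top z 0.1102 144 [array([537.1,  16.7]), array([28.9, 46.6]), np.float64(12.2)]
roller top z 0.0992 147 [array([488.9, 267.7]), array([14.3, 45.3]), np.float64(79.2)]
gear top z 0.0983 106 [array([ 474.8, -238.4]), array([13.9, 44.2]), np.float64(89.4)]
```

View pics/wrist9.png

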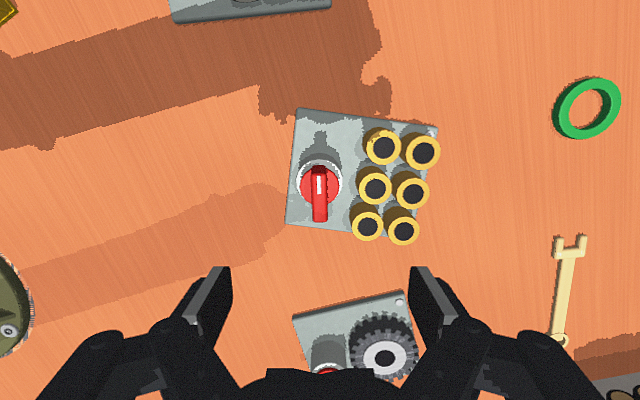

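The brass knob (320,185) is standing up, turned clockwise across the pallet. All six bushes are in place, and the other two knobs haven't moved.

```bash
python3 -c "from plant import close_job; print(close_job())"
```

```text
the job is handed in; nothing more can be done
None
```

The brass bushes' pallet is released. I pulled its knob up about 16 mm to the upper stop. Holding it there, I turned it clockwise until it hit its hard stop (0.6 N m of resistance, with the tool turned about 82°). I then let go, backed the gripper 140 mm straight up, and handed the job in about 9 s into the 38 s allowed.

- **Brass knob:** with the gripper clear, its top reads about 0.110 m, up from about 0.098 m. That puts it roughly 12 mm up, where the thread should hold it. The wrist picture shows its bar turned in line with the open jaws, so it stayed at the stop angle.
- **Other knobs:** the gear and roller knobs still read about 0.098–0.099 m high. Their bar angles are within a degree of the start.
- **Forces:** the highest wrist force I read was about 11 N, against the 120 N limit.
- **Checks that disagreed:** the final bar-angle fits were unreliable. The knob's side face and flange got into the fitted area, so I judged the turn from the stop torque and the picture. The last wrist view cuts off the gear knob, so its height comes from the scene camera only.

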